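# Lift the bearing tray out of the bench drawer and hold it level

## Task

Pull the top drawer of the bench cabinet out by its handle, nearly to its stop. Then take the carry tray, the one with the bridge handle, by that handle, lift it with its two bearings still in it until its underside is at least 5 cm above the top edge of the drawer front, and finish while still holding it there, steady and level. Leave the drawer open, the flat tray without a handle in the drawer, and everything else on the bench where it is.

Things in the scene. Friction and masses are not known exactly. Their poses are not given: they have to be found in the camera images.
- cabinet: Grey bench cabinet with two drawers, one above the other, fixed to the bench, a 24 high tape roll on the rear of its top; 260 deep (x) x 340 wide (y) x 190 high. Origin: centre of its underside; its x axis points into the cabinet, away from the drawer fronts, so the drawers slide out along its -x axis.
- cabinet_drawer0 (a joint): How far the top drawer is pulled out, in m: 0 shut, 0.18 at its stop. It slides with about 1 N of friction and damping of 4 N per m/s, and stays where it is left. At 0.155 or more the trays stand wholly clear of the cabinet's top board. Lower drawer: not used.
- cabinet_drawer0_handle (a point): Middle of the top drawer's handle: a level round steel bar, 11 thick and 120 long, parallel to the cabinet's y axis, its centre line 35 in front of the drawer front and about 42 below the cabinet's top. It stands on two 8 mm stems, each 51 from the middle. The space behind it is free and it can be pinched from above. Moves with the drawer.
- drawer_floor (a point): Centre of the top drawer's inner floor (upper face), moves with the drawer; axes parallel to the cabinet's. Inner room 215 (x) x 296 (y); side and rear walls 6 thick rise 63 above this floor, the drawer front rises 72 above it. The inside of the front lies at x = -107.
- carry_tray: Shallow aluminium tray in the top drawer, left or right half, slightly turned: 110 (x) x 100 (y), 25 high walls 4 thick, floor 4 thick, with a bridge handle over its middle; 66 high in all, 0.18 to 0.35 kg. Origin: centre of its underside; z up.
- tray_handle (a point): Middle of the carry tray's handle: a level rectangular bar 98 long along the tray's x axis, 10 thick (tray y), 16 high, its centre 58 above the tray's underside, on a 10 x 10 post at each end (posts centred 44 from the middle). Pinch it across the tray's y axis from above.
- bearing_a: Loose steel bearing ring lying in the carry tray on the tray's +y side of the handle: 30 across, 12 bore, 10 high, 35 g. Origin: centre of its underside.
- bearing_b: The same kind of ring, on the tray's -y side of the handle.
- flat_tray: Aluminium tray of the same length and width, 25 high, without a handle, with two gears fixed in it (up to 22 high); lies in the other half of the top drawer. Origin: centre of its underside. Stays in the drawer.
- wire_spool: Bystander: green flanged spool standing on the bench, 80 across, 60 high.
- oil_bottle: Bystander: small bottle, 32 across, 75 high.
- wrench: Bystander: steel wrench lying on the bench.
- screwdriver: Bystander: screwdriver lying on the bench.
- mug: Bystander: white mug, 80 across, 90 high.

How it is judged:
By the outcome, as a careful person would: the job done as asked, in the order asked, and still so for the second after the job is handed in, while the arm keeps its last pose, push and grip.
It also fails if it takes over 51 s, if anything falls off the work surface, if the arm or the gripper's body presses on something with over 40 N, if the wrist force passes 120 N, or if a joint passes its speed limit or range.

## Robot

A 7-joint arm with a two-finger parallel gripper is mounted at the origin on the work surface. World frame = base frame: x ahead of the robot, y to its left, z up, the work surface at z = 0. Lengths are in mm, angles in rad, forces in N, time in s.
With the tool pointing down it reaches from about 400 to 875 mm from the base axis. Payload 4.4 kg.
Tool frame: the origin (TCP) lies between the finger pads; the fingertips stand ctrl.finger_overhang ahead of it and the grasp point (between the pads) lies 11 mm behind it (ctrl.finger_overhang is the distance from the TCP to the fingertips, in mm); z points along the fingers, y is the direction in which the jaws open and shut (so a half turn about z gives the same grasp; the last joint's range is limited). The gripper opens to 85 mm and grips with 20 to 120 N. Pads are 22 mm wide; open, the fingers measure 114 mm over their backs; the gripper's body (76 mm by 85 mm) begins 54 mm behind the grasp point. The pads swing forward as they close: fully open they stand 13 mm farther back than shut.
Start: joints at [-1.371, 0.628, 0.038, 1.517, -0.027, 0.996, -0.02], TCP at [170.718, 627.195, 239.313] pointing down, gripper open.
Joint ranges: [-3.06, 3.06], [-0.37, 2.12], [-1.25, 1.32], [0.18, 2.47], [-1.1, 4.24], [0.23, 1.98], [-2.94, 2.94]. Speed limits (rad/s): [2.57, 2.57, 3.14, 3.14, 3.14, 3.14, 3.14].

## Interface

Orientations are given as [roll, pitch, yaw] about the fixed x, y, z axes, in that order (R = Rz(yaw) Ry(pitch) Rx(roll)).
In Python, from cell import ctrl gives the robot as it stands. The module is installed in compiled form; this text tells all that it offers.
- The arm moves only by the tool step_arm, never from a script. Its argument "deltas" is a list that holds one entry, the list of rows, each a list of 7 numbers: the opening, from 0 (shut) to 1 (fully open), then the shift along the world's x, y, z in mm, then the turn, a rotation vector about the world's x, y, z in rad. In form: [[[grip, tx, ty, tz, rx, ry, rz], ...]]. A call has 1 to 10 rows; each row shifts and turns the commanded pose from where the row before left it; what a row does not reach is not made up. A row lasts 1/12 s, in which the tool goes at most 41.7 mm and 7.16 degrees, less where a joint would pass 70% of its speed; a pose out of reach is approached as far as the arm can. A call is refused whole if a number of a shift passes 41.7 or a number of a turn 0.125, either way. A call with a gripper value outside its range is refused whole. The fingers move at their own pace and stop on an object; the grip force is fixed at half the most. Time passes only in rows, so rows that do not move let the fingers close. It gives the time, the measured TCP pose, the force and the opening at its end, in the units of the state.
- ctrl.read_state(): the state, without advancing time (a new reading comes with each control period).
- ctrl.get_image(name): name is "scene" or "top" or "wrist"; returns (picture, depth): 400x640x3 uint8, red, green, blue; 400x640 float32, mm along the optical axis (not along the pixel's ray), 0 where there is no reading.
- ctrl.camera_info(name): a dict with "intrinsics" (3x3 intrinsics, pixels), "distortion" ([k1, k2, p1, p2, k3] as OpenCV has them; the pictures are not rectified), "rvec" (rotation vector, rad) and "tvec" (3), from world to camera coordinates, as OpenCV has them. Camera axes: x right, y down, z forward; pixel columns grow to the right and rows downward; lengths in mm; the calibration is good to about 2 mm. A picture is of the moment at which its call begins: read the wrist's pose just before it. camera_info takes no time and is no camera call; for the wrist camera it gives the pose at the moment of the call.
- ctrl.finish_job(): hands the job in, once; it reports no verdict.
The state is a dict: "clock": time; "qpos": joint angles; "qd": joint speeds; "tau": joint torques, N m; "eef_pos": TCP position; "tool_rot": TCP orientation; "force": force on the tool from outside, world axes, zero at the start; "torque": the same for the moment, N m; "width": finger opening in mm.
Only numpy, scipy, OpenCV 4.12 (cv2) and the standard library are available. Lean on these libraries where they do the work, as an engineer would, in place of code of your own. Each camera call takes 0.05 s, during which the arm holds its last target.

## Working session

There is one attempt and no reset: what is moved stays moved. The work goes in short steps, Python scripts to look and compute and a tool call to move; the robot and the scene stay as the last step left them, time stands still between calls to the robot, and variables do not carry over. Pictures are saved under pics/ and viewed, and the job is handed in when it is done.

Besides the shell and the picture viewer there is one more tool, called after ">>>" in YAML: its name, and indented under it one key for each argument. step_arm: Moves the arm, as the interface text tells. Its arguments: {"type":"object","properties":{"deltas":{"type":"array"}},"required":["deltas"]}

```bash
mkdir -p pics; cat > h.py <<'E'
from cell import ctrl
import numpy as np, cv2
def cam(n):
    i=ctrl.camera_info(n); R=cv2.Rodrigues(np.array(i["rvec"],float))[0]
    return np.array(i["intrinsics"],float),np.array(i["distortion"],float),R,np.array(i["tvec"],float).ravel()
def grab(n,f):
    c=cam(n); p,d=ctrl.get_image(n); cv2.imwrite('pics/'+f+'.png',p[:,:,::-1]); np.savez('pics/'+f+'.npz',p=p,d=d,K=c[0],D=c[1],R=c[2],t=c[3]); return p,d,c
def load(f):
    z=np.load('pics/'+f+'.npz'); return z['p'],z['d'],(z['K'],z['D'],z['R'],z['t'])
def cloud(d,c):
    K,D,R,t=c; h,w=d.shape
    u,v=np.meshgrid(np.arange(w),np.arange(h))
    n=cv2.undistortPoints(np.stack([u,v],-1).reshape(-1,1,2).astype(float),K,D).reshape(h,w,2)
    P=np.dstack([n[...,0]*d,n[...,1]*d,d])
    return (P-t)@R
def ray(u,v,z,c):
    K,D,R,t=c
    n=cv2.undistortPoints(np.array([[[u,v]]],float),K,D).ravel()
    o=-R.T@t; r=R.T@np.array([n[0],n[1],1]); return o+r*(z-o[2])/r[2]
E
python3 - <<'E'
from h import *
print(ctrl.read_state(), ctrl.finger_overhang)
for n in ["scene","top","wrist"]:
    p,d,c=grab(n,n+'0'); print(n,c[0][0,0],-c[2].T@c[3])
E
```

```text
{'clock': 0.0, 'qpos': array([-1.37080275,  0.62934043,  0.03842957,  1.51837607, -0.02701472,
        0.9962978 , -0.0199698 ]), 'qd': array([-0.00191334, -0.00052132,  0.00148421,  0.00077022, -0.00080801,
       -0.00049219,  0.00163597]), 'tau': array([ 7.88567650e-04, -5.63407016e+01,  1.22632340e+00, -1.93436944e+01,
        1.09076482e-02,  1.08455479e-02, -6.07515275e-06]), 'eef_pos': array([170.53852384, 626.59288992, 238.38995911]), 'tool_rot': array([-3.13968845e+00,  5.37846272e-06,  2.87583111e+00]), 'force': array([-0.25810441,  0.78133541,  0.60129961]), 'torque': array([-0.04730443,  0.03661126,  0.01399852]), 'width': 85.75081657741073} 8.0
scene 391.975762028243 [1001.41848816 -581.54308999 1040.06428943]
top 490.68070039553214 [ 404.15710447  -13.73636283 1544.24351741]
wrist 359.7768425192341 [103.82812463 644.9003978  373.44387602]
```

View pics/scene0.png

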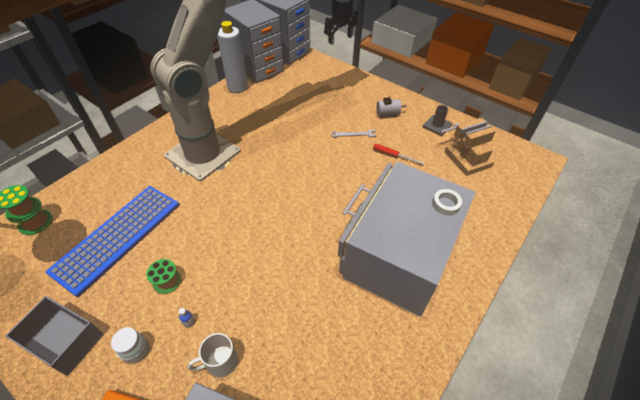

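View pics/top0.png

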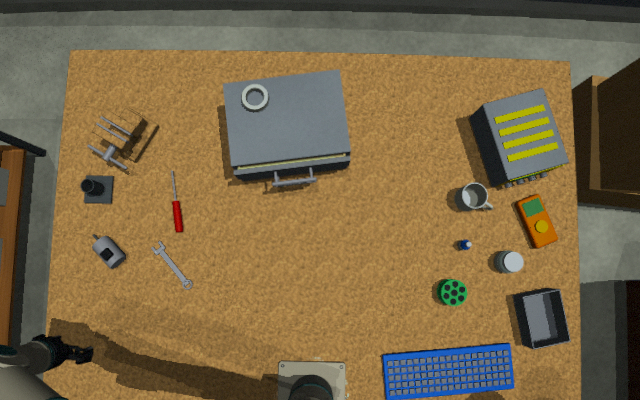

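View pics/wrist0.png

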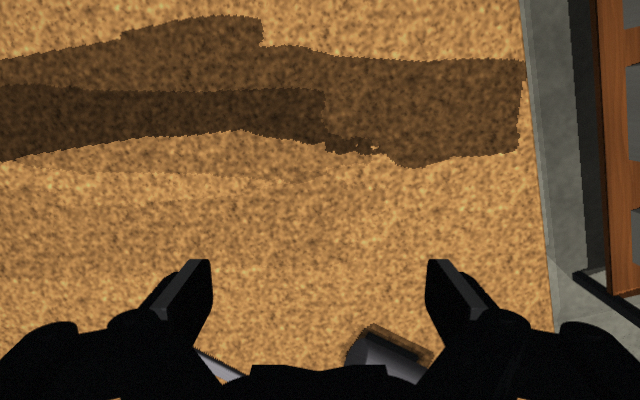

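The top view shows the cabinet around (287,123) with the handle bar at about (275–315,182). World +x is up and +y is left. Next I'll measure both by depth.

```bash
python3 - <<'E'
from h import *
p,d,c=load('top0'); X=cloud(d,c)
print('top z', X[120,300], 'bench',X[250,300])
m=(abs(X[...,2]-190)<6)&(X[...,0]>350)&(abs(X[...,1])<300); m[:, :200]=0; m[:,370:]=0
q=X[m][:,:2].astype(np.float32); print(len(q),cv2.minAreaRect(q))
r=cv2.minAreaRect(q);print(cv2.boxPoints(r))
for lo in range(100,190,10):
    k=(X[...,2]>lo)&(X[...,2]<=lo+10)
    k[:, :265]=0;k[:,325:]=0;k[:165]=0;k[200:]=0
    print(lo,k.sum())
k=(X[...,2]>125)&(X[...,2]<165); k[:, :265]=0;k[:,325:]=0;k[:170]=0;k[200:]=0
ys,xs=np.nonzero(k); 
for y,x in list(zip(ys,xs))[::6]: print(x,y,X[y,x].round(0))
cv2.imwrite('pics/crop0.png',cv2.resize(p[60:210,210:360,::-1],None,fx=4,fy=4,interpolation=2))
E
```

```text
top z [806.03794663  47.26507798 189.22780171] bench [442.66276373  43.85652278  -3.71237302]
9199 ((804.4180908203125, 87.77957153320312), (271.2484130859375, 339.96734619140625), 8.487775802612305)
[[ 645.19006   235.88356 ]
 [ 695.36865  -100.360245]
 [ 963.6461    -60.324417]
 [ 913.4675    275.91937 ]]
100 24
110 41
120 37
130 36
140 41
150 234
160 81
170 160
180 33
281 170 [665.  99. 162.]
287 170 [668.  82. 150.]
293 170 [670.  65. 142.]
299 170 [673.  48. 129.]
272 171 [662. 124. 161.]
279 171 [664. 105. 151.]
285 171 [666.  88. 146.]
291 171 [669.  72. 128.]
310 171 [666.  16. 153.]
270 172 [660. 131. 155.]
276 172 [662. 114. 145.]
282 172 [665.  98. 132.]
265 173 [658. 146. 149.]
272 173 [661. 127. 132.]
309 173 [660.  18. 153.]
268 174 [657. 138. 136.]
310 174 [657.  15. 155.]
311 175 [654.  12. 155.]
274 177 [645. 118. 157.]
313 177 [649.   7. 154.]
306 178 [645.  27. 156.]
312 178 [645.   9. 159.]
276 179 [640. 112. 157.]
302 179 [641.  38. 160.]
309 179 [642.  18. 155.]
315 179 [642.   1. 159.]
291 180 [638.  69. 156.]
297 180 [638.  52. 156.]
303 180 [638.  35. 159.]
309 180 [638.  18. 160.]
315 180 [639.   1. 157.]
283 181 [634.  92. 157.]
289 181 [634.  75. 160.]
295 181 [635.  58. 157.]
301 181 [635.  40. 161.]
307 181 [635.  23. 160.]
274 182 [631. 118. 158.]
280 182 [631. 100. 160.]
286 182 [632.  83. 157.]
292 182 [632.  66. 155.]
298 182 [634.  49. 150.]
271 183 [629. 127. 149.]
277 183 [628. 109. 158.]
283 183 [629.  92. 157.]
289 183 [629.  75. 157.]
295 183 [629.  58. 157.]
276 184 [626. 112. 154.]
282 184 [625.  95. 159.]
271 185 [622. 126. 154.]
277 185 [623. 109. 153.]
```

View pics/crop0.png

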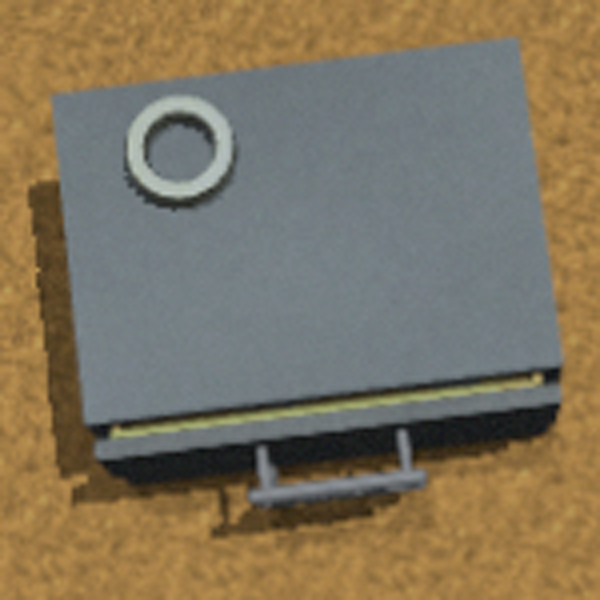

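```bash
python3 - <<'E'
from h import *
p,d,c=load('top0')
for u,v in [(273,183.7),(315.7,179.5)]: print('top',ray(u,v,148,c).round(1))
p,d,c=load('scene0'); X=cloud(d,c)
cv2.imwrite('pics/crop1.png',cv2.resize(p[160:260,320:420,::-1],None,fx=6,fy=6,interpolation=2))
E
```

```text
top [627.2 121.4 148. ]
top [642.4  -1.3 148. ]
```

View pics/crop1.png

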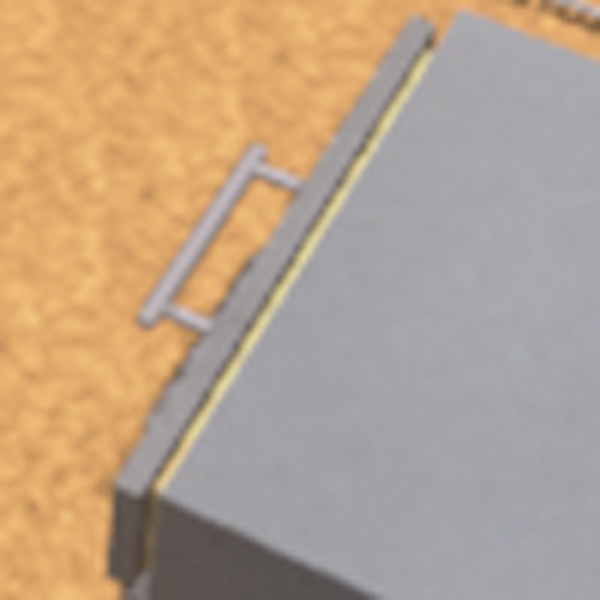

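```bash
python3 - <<'E'
from h import *
p,d,c=load('scene0')
a,b=ray(363.7,185,148,c),ray(344.7,213.3,148,c);print(a.round(1),b.round(1),((a+b)/2).round(1))
E
```

```text
[627.6 126.3 148. ] [645.5   2.7 148. ] [636.5  64.5 148. ]
```

>>> step_arm:
  deltas:
    - [[0.3, 23, -28, 4, 0, 0, -0.058], [0.3, 23, -28, 4, 0, 0, -0.058], [0.3, 23, -28, 4, 0, 0, -0.058], [0.3, 23, -28, 4, 0, 0, -0.058], [0.3, 23, -28, 4, 0, 0, -0.058], [0.3, 23, -28, 4, 0, 0, -0.058], [0.3, 23, -28, 4, 0, 0, -0.058], [0.3, 23, -28, 4, 0, 0, -0.058], [0.3, 23, -28, 4, 0, 0, -0.058], [0.3, 23, -28, 4, 0, 0, -0.058]]

```text
clock: 0.98
eef_pos: [401.4, 345.6, 279.4]
tool_rot: [-3.141, -0.0, 2.293]
force: [-0.1, -0.4, 0.3]
width: 25.7
```

>>> step_arm:
  deltas:
    - [[0.3, 23, -28, 2, 0, 0, -0.058], [0.3, 23, -28, 2, 0, 0, -0.058], [0.3, 23, -28, 2, 0, 0, -0.058], [0.3, 23, -28, 2, 0, 0, -0.058], [0.3, 23, -28, 2, 0, 0, -0.058], [0.3, 23, -28, 2, 0, 0, -0.058], [0.3, 23, -28, 2, 0, 0, -0.058], [0.3, 23, -28, 2, 0, 0, -0.058], [0.3, 23, -28, 2, 0, 0, -0.058], [0.3, 0, 0, 0, 0, 0, 0]]

```text
clock: 1.82
eef_pos: [611.7, 86.2, 297.7]
tool_rot: [3.139, 0.007, 1.762]
force: [0.9, -1.4, 0.7]
width: 25.4
```

>>> step_arm:
  deltas:
    - [[0.3, 22, -24, -20, 0, 0, -0.04], [0.3, 0, 0, 0, 0, 0, 0], [0.3, 0, 0, 0, 0, 0, 0]]

```text
clock: 2.07
eef_pos: [629.3, 69.4, 275.6]
tool_rot: [-3.138, 0.001, 1.731]
force: [-0.8, -0.2, -0.0]
width: 25.6
```

```bash
python3 - <<'E'
from h import *
s=ctrl.read_state();print(s['eef_pos'],s['tool_rot'])
p,d,c=grab('wrist','w1');print(-c[2].T@c[3])
E
```

```text
[629.28444885  69.36111603 275.63856546] [-3.13841662e+00  1.02722712e-03  1.73109593e+00]
[618.60592288 137.70548233 410.51644149]
```

View pics/w1.png

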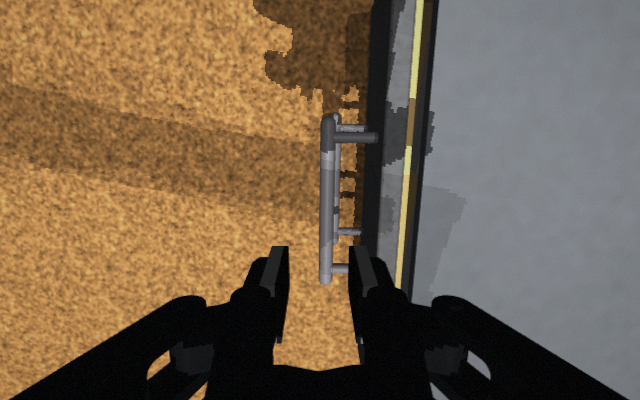

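The wrist view shows the bar running from (328,117) to (325,283), with the jaws centred near column 319.

```bash
python3 - <<'E'
from h import *
p,d,c=load('w1'); X=cloud(d,c)
for v in (160,200,240):
    row=[(u,X[v,u].round(0)) for u in (322,325,327,330,334,375,390,400,410,418,425,440)]
    print(v,*row)
a,b=ray(328,117,148,c),ray(325.3,283,148,c);print(a,b,(a+b)/2, np.arctan2(-(a-b)[0],(a-b)[1]))
# edge of the cabinet top
print(ray(438,0,190,c),ray(407,290,190,c))
# image of TCP axis
R,t=c[2],c[3]
for z in (150,190,264):
    print(cv2.projectPoints(np.array([[629.3,69.4,z]]),cv2.Rodrigues(R)[0],t,c[0],c[1])[0].ravel())
E
```

```text
160 (322, array([627.,  97., 157.])) (325, array([629.,  98., 159.])) (327, array([630.,  98., 159.])) (330, array([633.,  98., 157.])) (334, array([636.,  98., 155.])) (375, array([665., 102., 150.])) (390, array([670., 108., 178.])) (400, array([676., 109., 178.])) (410, array([685., 109., 169.])) (418, array([702., 105., 129.])) (425, array([689., 113., 190.])) (440, array([698., 114., 191.]))
200 (322, array([632.,  68., 157.])) (325, array([634.,  69., 158.])) (327, array([635.,  69., 158.])) (330, array([638.,  69., 157.])) (334, array([648.,  47.,  74.])) (375, array([670.,  75., 159.])) (390, array([676.,  81., 178.])) (400, array([682.,  82., 178.])) (410, array([711.,  66., 106.])) (418, array([693.,  85., 183.])) (425, array([695.,  88., 190.])) (440, array([704.,  89., 191.]))
240 (322, array([637.,  37., 157.])) (325, array([639.,  38., 158.])) (327, array([641.,  37., 156.])) (330, array([643.,  38., 156.])) (334, array([655.,   6.,  73.])) (375, array([674.,  48., 169.])) (390, array([682.,  53., 178.])) (400, array([692.,  50., 168.])) (410, array([717.,  32., 112.])) (418, array([697.,  60., 190.])) (425, array([701.,  61., 191.])) (440, array([711.,  62., 189.]))
[626.5269823  126.68825395 148.        ] [646.27842526  -3.03570024 148.        ] [636.40270378  61.82627685 148.        ] 0.15109702201234287
[674.5671782  200.18960245 190.        ] [697.97587691  23.23100038 190.        ]
[318.9416761  195.16137683]
[318.84900458 211.14253624]
[318.55988277 260.98180435]
```

>>> step_arm:
  deltas:
    - [[0.3, 3.4, -3.2, -20, 0, 0, 0], [0.3, 3.4, -3.2, -20, 0, 0, 0], [0.3, 0, 0, -20, 0, 0, -0.01], [0.3, 0, 0, -20, 0, 0, 0], [0.3, 0, 0, 0, 0, 0, 0], [0.3, 0, 0, 0, 0, 0, 0]]

```text
clock: 2.62
eef_pos: [635.7, 66.2, 197.2]
tool_rot: [-3.14, -0.001, 1.726]
force: [0.5, 1.1, 0.7]
width: 25.8
```

>>> step_arm:
  deltas:
    - [[0.3, 0, -2, -19, 0, 0, 0], [0.3, 0, 0, -19, 0, 0, 0], [0.3, 0, 0, -19, 0, 0, 0], [0.3, 0, 0, 0, 0, 0, 0], [0.3, 0, 0, 0, 0, 0, 0]]

```text
clock: 3.03
eef_pos: [638.4, 63.7, 143.0]
tool_rot: [3.137, -0.0, 1.725]
force: [0.3, -0.2, 0.2]
width: 25.3
```

>>> step_arm:
  deltas:
    - [[0.3, -2, 0, -3, 0, 0, 0], [0.3, 0, 0, 0, 0, 0, 0], [0, 0, 0, 0, 0, 0, 0], [0, 0, 0, 0, 0, 0, 0], [0, 0, 0, 0, 0, 0, 0], [0, 0, 0, 0, 0, 0, 0]]

```text
clock: 3.53
eef_pos: [636.6, 63.4, 140.1]
tool_rot: [3.136, -0.0, 1.724]
force: [0.3, 0.7, 10.5]
width: 9.2
```

>>> step_arm:
  deltas:
    - [[0, -5, -0.75, 0, 0, 0, 0], [0, -10, -1.5, 0, 0, 0, 0], [0, -15, -2.25, 0, 0, 0, 0], [0, -10, -1.5, 0, 0, 0, 0], [0, 0, 0, 0, 0, 0, 0], [0, 0, 0, 0, 0, 0, 0]]

```text
clock: 4.03
eef_pos: [595.4, 57.2, 140.1]
tool_rot: [3.138, -0.001, 1.724]
force: [-0.9, 1.1, 11.3]
width: 9.0
```

```bash
python3 - <<'E'
from h import *
p,d,c=grab('wrist','w2')
E
```

```text
(no output)
```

View pics/w2.png

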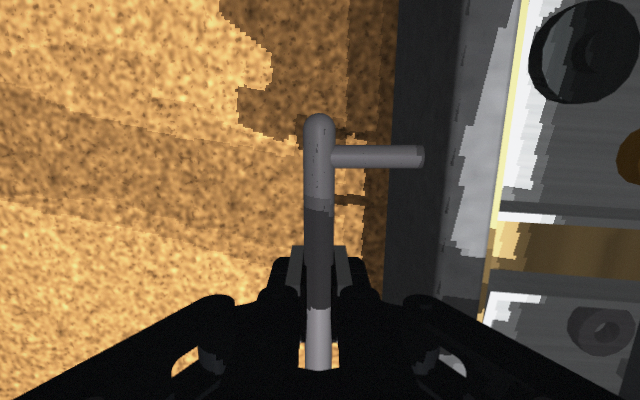

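>>> step_arm:
  deltas:
    - [[0, -10, -1.5, 0, 0, 0, 0], [0, -15, -2.25, 0, 0, 0, 0], [0, -18, -2.7, 0, 0, 0, 0], [0, -20, -3, 0, 0, 0, 0], [0, -20, -3, 0, 0, 0, 0], [0, -18, -2.7, 0, 0, 0, 0], [0, -14, -2.1, 0, 0, 0, 0], [0, -8, -1.2, 0, 0, 0, 0], [0, 0, 0, 0, 0, 0, 0], [0, 0, 0, 0, 0, 0, 0]]

```text
clock: 4.92
eef_pos: [473.1, 38.8, 140.0]
tool_rot: [3.136, -0.001, 1.724]
force: [-1.7, 1.0, 17.6]
width: 8.8
```

>>> step_arm:
  deltas:
    - [[0, -3, -0.5, 0, 0, 0, 0], [0, -2, -0.3, 0, 0, 0, 0], [0, 0, 0, 0, 0, 0, 0], [0.3, 0, 0, 0, 0, 0, 0], [0.3, 0, 0, 0, 0, 0, 0], [0.3, 0, 0, 0, 0, 0, 0]]

```text
clock: 5.42
eef_pos: [468.0, 37.9, 138.9]
tool_rot: [3.138, -0.0, 1.724]
force: [-0.3, 0.2, 9.1]
width: 25.5
```

>>> step_arm:
  deltas:
    - [[0.3, 0, 0, 5, 0, 0, 0], [0.3, 0, 0, 15, 0, 0, 0], [0.3, 0, 0, 25, 0, 0, 0], [0.3, 0, 0, 25, 0, 0, 0], [0.3, 0, 0, 35, 0, 0, 0], [0.3, 0, 0, 35, 0, 0, 0], [0.3, 0, 0, 20, 0, 0, 0], [0.3, 0, 0, 0, 0, 0, 0]]

```text
clock: 6.08
eef_pos: [468.8, 37.6, 301.9]
tool_rot: [3.133, -0.001, 1.724]
force: [1.2, -0.1, 0.3]
width: 25.9
```

```bash
python3 - <<'E'
from h import *
s=ctrl.read_state();print(s['eef_pos'],s['tool_rot'],s['qpos'])
grab('wrist','w3');p,d,c=grab('top','top3');grab('scene','scene3')
cv2.imwrite('pics/crop3.png',cv2.resize(p[60:260,200:370,::-1],None,fx=3.5,fy=3,interpolation=2))
E
```

```text
[468.75171912  37.58753445 301.89103511] [ 3.13303317e+00 -6.30027620e-04  1.72406216e+00] [-0.48543752  0.3134692   0.45853785  1.92929722 -0.17327029  0.92814672
  0.21018139]
```

View pics/w3.png

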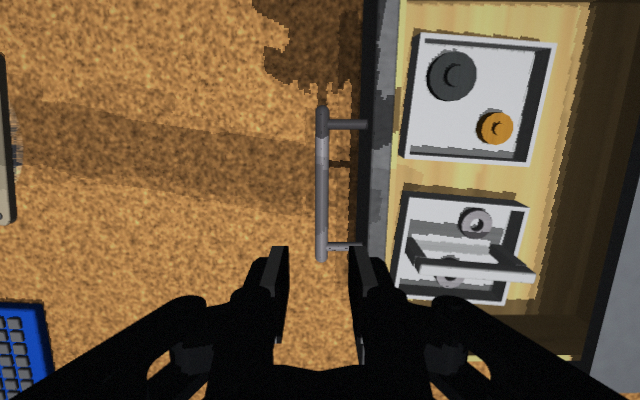

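View pics/crop3.png

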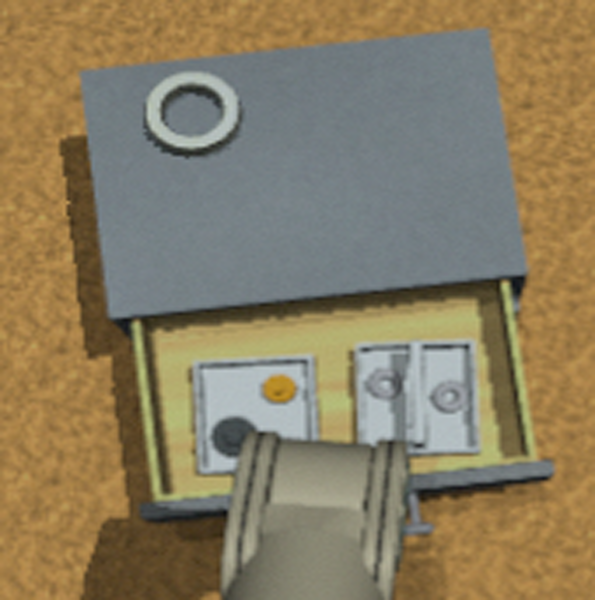

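The drawer is open. The carry tray is in the right (−y) half, its bar showing in the wrist view from about (410,243) to (530,272) with one bearing on each side. I'll measure it by depth.

```bash
python3 - <<'E'
from h import *
p,d,c=load('w3'); X=cloud(d,c)
print('floor',X[200,560],X[175,440],'front top',X[150,383],X[60,390],'tray floor',X[215,430], 'cab',X[250,632])
zz=X[...,2]
reg=np.zeros(zz.shape,bool); reg[180:310,395:545]=1
for lo in range(90,200,6): print(lo,(reg&(zz>lo)&(zz<=lo+6)).sum())
E
```

```text
floor [704.56864072  50.02487576 105.47789757] [583.64954765  56.23143109 104.97547389] front top [510.56355894  78.71283331 178.08126096] [503.09289401 138.98906452 178.00275042] tray floor [582.22210401  17.17580832 108.70818595] cab [708.67331292  34.99946473 190.13845211]
90 0
96 0
102 5774
108 5513
114 1672
120 1025
126 2092
132 123
138 107
144 108
150 107
156 267
162 364
168 1379
174 0
180 0
186 0
192 0
198 0
```

```bash
python3 - <<'E'
from h import *
p,d,c=load('w3'); X=cloud(d,c); zz=X[...,2]
reg=np.zeros(zz.shape,bool); reg[220:310,395:545]=1
m=reg&(zz>166)&(zz<178)
q=X[m]; r=cv2.minAreaRect(q[:,:2].astype(np.float32)); print(r,cv2.boxPoints(r),q[:,2].mean(),np.median(q[:,:2],0))
p,d,c=load('top3')
X=cloud(d,c); reg[:]=0; reg[160:220,295:350]=1
m=reg&(X[...,2]>160)&(X[...,2]<176); q=X[m]; print(len(q)); r=cv2.minAreaRect(q[:,:2].astype(np.float32)); print(r,cv2.boxPoints(r))
# top-view rays of the bar ends (crop->full)
for u,v in [(407,342),(425,342),(405,445),(425,445)]: print((200+u/3.5,60+v/3),ray(200+u/3.5,60+v/3,171,c).round(1))
E
```

```text
((609.0882568359375, -9.58634090423584), (97.57389831542969, 10.738142013549805), 3.191678285598755) [[560.078      -6.9418845]
 [560.6759    -17.66337  ]
 [658.0985    -12.230797 ]
 [657.5006     -1.5093117]] 170.57516727334098 [607.75424043  -8.50709859]
295
((612.5130004882812, -51.37554931640625), (171.3029022216797, 91.07537841796875), 1.4007031917572021) [[525.774      -7.9451694]
 [528.0003    -98.99333  ]
 [699.252     -94.80593  ]
 [697.0257     -3.7577667]]
(316.2857142857143, 174.0) [654.4  -2.8 171. ]
(321.42857142857144, 174.0) [654.8 -17.4 171. ]
(315.7142857142857, 208.33333333333334) [556.3  -3.6 171. ]
(321.42857142857144, 208.33333333333334) [556.7 -19.7 171. ]
```

>>> step_arm:
  deltas:
    - [[0.45, 10, -3.4, 0, 0, 0, 0.105], [0.45, 10, -3.4, 0, 0, 0, 0.105], [0.45, 10, -3.4, 0, 0, 0, 0.105], [0.45, 10, -3.4, 0, 0, 0, 0.105], [0.45, 10, -3.4, 0, 0, 0, 0.105], [0.45, 10, -3.4, 0, 0, 0, 0.105], [0.45, 10, -3.4, 0, 0, 0, 0.105], [0.45, 10, -3.4, 0, 0, 0, 0.105], [0.45, 10, -3.4, 0, 0, 0, 0.105], [0.45, 10, -3.4, 0, 0, 0, 0.105]]

```text
clock: 7.07
eef_pos: [565.7, 3.4, 295.3]
tool_rot: [-3.14, -0.004, 2.779]
force: [0.9, -0.3, 0.3]
width: 38.6
```

>>> step_arm:
  deltas:
    - [[0.45, 10, -3.4, 0, 0, 0, 0.105], [0.45, 10, -3.4, 0, 0, 0, 0.105], [0.45, 10, -3.4, 0, 0, 0, 0.105], [0.45, 10, -3, 0, 0, 0, 0.105], [0.45, 0, 0, 0, 0, 0, 0], [0.45, 0, 0, 0, 0, 0, 0]]

```text
clock: 7.57
eef_pos: [605.5, -9.9, 295.4]
tool_rot: [3.141, -0.004, -3.093]
force: [-0.8, -0.1, 0.5]
width: 38.4
```

```bash
python3 - <<'E'
from h import *
s=ctrl.read_state();print(s['eef_pos'],s['tool_rot'],s['qpos'])
grab('wrist','w4')
E
```

```text
[605.50072824  -9.88585805 295.44818221] [ 3.14108628 -0.00380508 -3.09289376] [-0.07893903  0.51100799  0.078104    1.57331258 -0.04410095  1.06281139
  1.63032345]
```

View pics/w4.png

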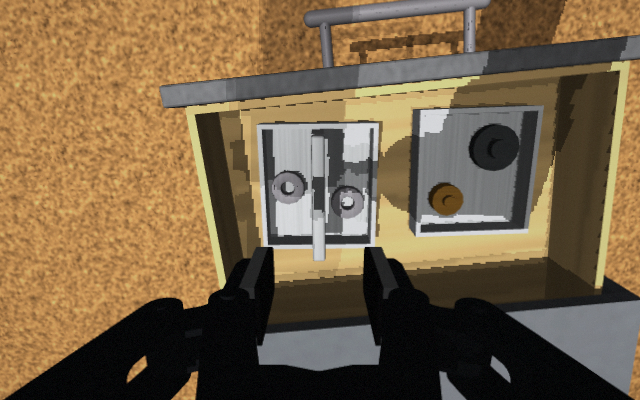

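The bar is vertical in the view at columns 312–326, rows 135–260, and aligned with the jaws (centre about column 319). Both bearings are in the tray.

```bash
python3 - <<'E'
from h import *
p,d,c=load('w4'); X=cloud(d,c); zz=X[...,2]
reg=np.zeros(zz.shape,bool); reg[130:262,305:335]=1
m=reg&(zz>165)&(zz<178)
q=X[m]; r=cv2.minAreaRect(q[:,:2].astype(np.float32)); print(r,cv2.boxPoints(r),q[:,2].mean())
E
```

```text
((608.8810424804688, -9.746603012084961), (96.91249084472656, 9.974976539611816), 3.644397497177124) [[560.20575    -7.849266 ]
 [560.8398    -17.804071 ]
 [657.55634   -11.64394  ]
 [656.9223     -1.6891346]] 171.10704406261914
```

>>> step_arm:
  deltas:
    - [[0.45, 1.7, 0, -30, 0, 0, 0.01], [0.45, 1.7, 0, -30, 0, 0, 0], [0.45, 0, 0, -25, 0, 0, 0], [0.45, 0, 0, -20, 0, 0, 0], [0.45, 0, 0, 0, 0, 0, 0], [0.45, 0, 0, 0, 0, 0, 0]]

```text
clock: 8.12
eef_pos: [608.6, -9.2, 191.6]
tool_rot: [3.141, -0.003, -3.08]
force: [1.1, -0.5, -0.2]
width: 38.2
```

>>> step_arm:
  deltas:
    - [[0.45, 0, -0.4, -14, 0, 0, 0], [0.45, 0, 0, -14, 0, 0, 0], [0.45, 0, 0, -11, 0, 0, 0], [0.45, 0, 0, 0, 0, 0, 0], [0.45, 0, 0, 0, 0, 0, 0]]

```text
clock: 8.53
eef_pos: [610.1, -10.0, 154.0]
tool_rot: [-3.142, 0.0, -3.08]
force: [0.1, 0.1, -0.3]
width: 38.7
```

```bash
python3 - <<'E'
from h import *
s=ctrl.read_state();print(s['eef_pos'],s['tool_rot'],s['force'])
p,d,c=grab('wrist','w5')
E
```

```text
[610.07588021  -9.95846891 153.95124841] [-3.14157153e+00  3.50434029e-04 -3.07971652e+00] [ 0.06464924  0.05941497 -0.27701917]
```

View pics/w5.png

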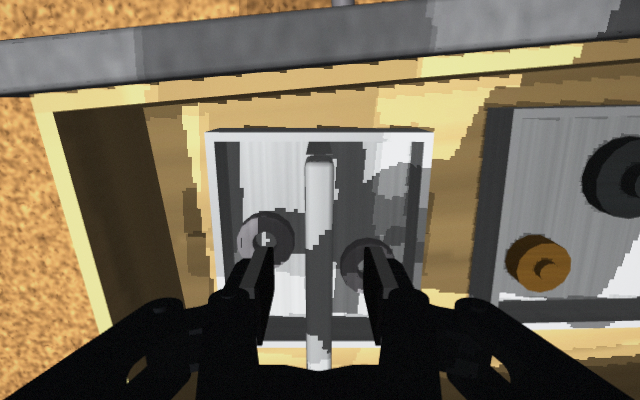

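The bar (column 319) is centred between the pads, so I'll close on it.

>>> step_arm:
  deltas:
    - [[0.2, 0, 0, -1, 0, 0, 0], [0.1, 0, 0, 0, 0, 0, 0], [0, 0, 0, 0, 0, 0, 0], [0, 0, 0, 0, 0, 0, 0], [0, 0, 0, 0, 0, 0, 0], [0, 0, 0, 0, 0, 0, 0], [0, 0, 0, 0, 0, 0, 0]]

```text
clock: 9.17
eef_pos: [610.5, -9.9, 153.2]
tool_rot: [3.141, 0.001, -3.079]
force: [-0.4, -0.0, 5.9]
width: 9.1
```

>>> step_arm:
  deltas:
    - [[0, 0, 0, 2, 0, 0, 0], [0, 0, 0, 4, 0, 0, 0], [0, 0, 0, 6, 0, 0, 0], [0, 0, 0, 4, 0, 0, 0], [0, 0, 0, 2, 0, 0, 0], [0, 0, 0, 0, 0, 0, 0], [0, 0, 0, 0, 0, 0, 0]]

```text
clock: 9.75
eef_pos: [609.9, -10.1, 170.4]
tool_rot: [3.142, 0.0, -3.079]
force: [-1.0, 0.1, -3.8]
width: 8.7
```

```bash
python3 - <<'E'
from h import *
s=ctrl.read_state();print(s['eef_pos'],s['tool_rot'],s['force'],s['torque'])
p,d,c=grab('wrist','w6')
E
```

```text
[609.89221731 -10.05398835 170.39260382] [ 3.14157185e+00  3.95912635e-05 -3.07943237e+00] [-0.981181    0.10676257 -3.81722269] [0.02612284 0.02951661 0.02162668]
```

View pics/w6.png

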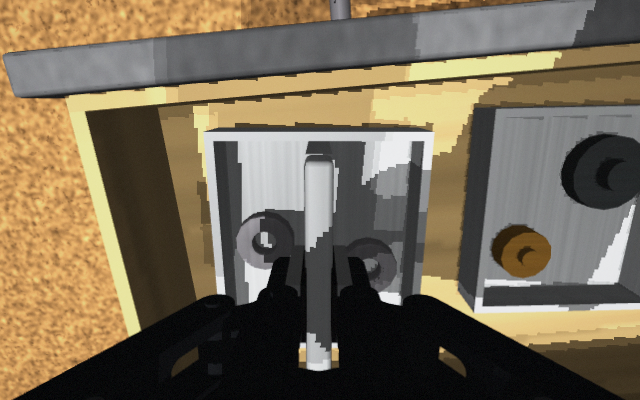

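The tray hangs level with both rings inside and the force reads about its weight. Next I'll lift it the rest of the way smoothly.

>>> step_arm:
  deltas:
    - [[0, 0, 0, 4, 0, 0, 0], [0, 0, 0, 9, 0, 0, 0], [0, 0, 0, 14, 0, 0, 0], [0, 0, 0, 18, 0, 0, 0], [0, 0, 0, 20, 0, 0, 0], [0, 0, 0, 20, 0, 0, 0], [0, 0, 0, 18, 0, 0, 0], [0, 0, 0, 14, 0, 0, 0], [0, 0, 0, 9, 0, 0, 0], [0, 0, 0, 4, 0, 0, 0]]

```text
clock: 10.63
eef_pos: [610.6, -10.1, 302.4]
tool_rot: [-3.141, 0.003, -3.079]
force: [0.9, 0.1, -3.4]
width: 8.7
```

>>> step_arm:
  deltas:
    - [[0, 0, 0, 2, 0, 0, 0], [0, 0, 0, 0, 0, 0, 0], [0, 0, 0, 0, 0, 0, 0], [0, 0, 0, 0, 0, 0, 0], [0, 0, 0, 0, 0, 0, 0], [0, 0, 0, 0, 0, 0, 0], [0, 0, 0, 0, 0, 0, 0], [0, 0, 0, 0, 0, 0, 0], [0, 0, 0, 0, 0, 0, 0]]

```text
clock: 11.38
eef_pos: [609.9, -10.1, 302.2]
tool_rot: [-3.142, -0.0, -3.079]
force: [0.8, 1.0, -3.3]
width: 9.0
```

```bash
python3 - <<'E'
from h import *
s=ctrl.read_state();print(s['eef_pos'],s['tool_rot'],s['force'],s['torque'],s['width'],s['qd'])
p,d,c=grab('wrist','w7')
X=cloud(d,c)
p2,d2,c2=grab('scene','scene7')
X2=cloud(d2,c2)
m=(abs(X[...,0]-610)<52)&(abs(X[...,1]+10)<58)&(X[...,2]>240)&(X[...,2]<285)
h,e=np.histogram(X[m][:,2],np.arange(240,286,3));print(list(zip(e,h)))
cv2.imwrite('pics/crop7.png',cv2.resize(p2[100:300,260:480,::-1],None,fx=3.5,fy=3,interpolation=2))
E
```

```text
[609.90065355 -10.07500575 302.2301897 ] [-3.14159192e+00 -1.45989678e-04 -3.07948994e+00] [ 0.78612811  0.9694644  -3.25084002] [-0.00019828 -0.00268373 -0.01608464] 8.967516865840642 [-0.00027646 -0.0019097   0.00216006 -0.00145698 -0.00075799  0.00123395
  0.00073891]
[(np.int64(240), np.int64(0)), (np.int64(243), np.int64(0)), (np.int64(246), np.int64(0)), (np.int64(249), np.int64(0)), (np.int64(252), np.int64(0)), (np.int64(255), np.int64(4627)), (np.int64(258), np.int64(12137)), (np.int64(261), np.int64(808)), (np.int64(264), np.int64(955)), (np.int64(267), np.int64(3435)), (np.int64(270), np.int64(544)), (np.int64(273), np.int64(562)), (np.int64(276), np.int64(1429)), (np.int64(279), np.int64(2257)), (np.int64(282), np.int64(25))]
```

View pics/w7.png

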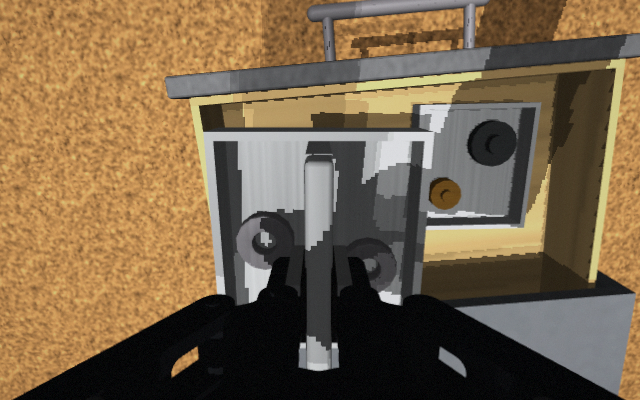

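View pics/crop7.png

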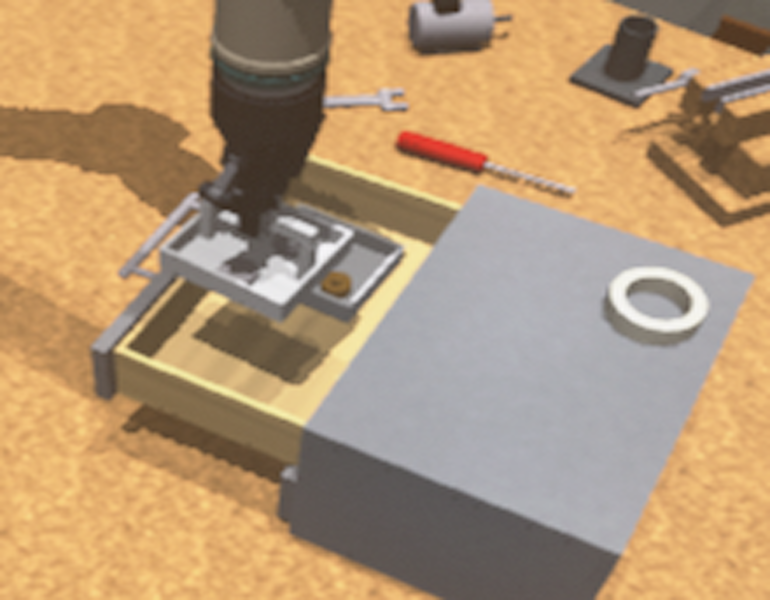

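```bash
python3 - <<'E'
from h import *
n=np.array([.989,.148])
for f in ('w1','w3','w7'):
    p,d,c=load(f); X=cloud(d,c); m=(abs(X[...,2]-178)<2.5)&(abs(X[...,1]-60)<60)&(X[...,0]<760)
    s=X[m][:,:2]@n; h,e=np.histogram(s,np.arange(480,760,5)); i=h.argmax(); print(f,'front top along x:',np.median(s[abs(s-e[i])<12]).round(1))
m=(abs(X[...,0]-600)<45)&(abs(X[...,1]+10)<45)&(abs(X[...,2]-258)<3)
q=X[m]; A=np.c_[q[:,:2],np.ones(len(q))]; k=np.linalg.lstsq(A,q[:,2],rcond=None)[0]; print('tilt',k[:2],'floor z',k@[610,-10,1])
E
```

```text
w1 front top along x: 680.8
w3 front top along x: 515.2
w7 front top along x: 515.0
tilt [-0.0011123   0.00088614] floor z 258.35779796673273
```

```bash
python3 -c "
from cell import ctrl
print(ctrl.finish_job()); print(ctrl.read_state()['clock'])"
```

```text
the job is handed in; nothing more can be done
None
the job is handed in; nothing more can be done
```

I pulled the top drawer out by its handle, then gripped the carry tray by its bridge handle and lifted it straight up. I handed the job in at about 11.5 s with the tray still held.

**Last checks:**
- **Tray height:** the tray's underside is at about z = 254 mm and the drawer front's top edge is at 178 mm. That is about 76 mm clear, against the 50 mm needed.
- **Level and steady:** the tray floor's measured tilt is about 0.001 rad, and the joints were still. The vertical force was steady at about -3.3 N, roughly the weight of the tray and bearings.
- **Contents:** both bearings are visible in the tray. The flat tray is in the drawer, and the drawer did not move during the lift.
- **Other items:** I touched nothing else on the bench. I did not compare the bystanders' positions one by one before and after.

**Disagreements:**
- **Drawer opening:** arm travel says about 170 mm, while the camera depth says about 166 mm. Both are above 155 mm and short of the 180 mm stop.
- **Finger opening:** the reading was about 9 mm on both the 11 mm drawer bar and the 10 mm tray bar. It seems to read slightly low, and neither grip showed any slip.

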